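Put the microscope objectives back on their canister bases

ROBOT

A 6-joint arm with a two-finger parallel gripper is mounted at the origin on the work surface. World frame = base frame: x ahead of the robot, y to its left, z up, the work surface at z = 0. Lengths are in m, angles in rad, forces in N, time in s.
With the tool pointing down it reaches from about 0.375 to 0.925 m from the base axis. Payload 5.7 kg.
Tool frame: the origin (TCP) lies midway between the tips of the shut fingers; the grasp point (between the pads) lies 19 mm behind it; z points along the fingers, y is the line along which they close (so a half turn about z gives the same grasp; the last joint's range is limited). The gripper opens to 85 mm and grips with 20 to 120 N. Pads are 22 mm wide; open, the fingers measure 114 mm over their backs; the gripper's body (76 mm by 85 mm) begins 54 mm behind the grasp point. The pads swing forward as they close: fully open they stand 13 mm farther back than shut.
Start: joints at [-1.393, 0.359, 1.51, -0, 1.272, -0.115], TCP at [0.173, -0.574, 0.231] pointing down, gripper open.
Joint ranges: [-2.97, 2.97], [-1.01, 2.36], [0.21, 2.38], [-0.96, 4.11], [0.2, 2.71], [-2.98, 2.98]. Speed limits (rad/s): [2.39, 2.39, 3.14, 3.14, 3.14, 3.14].

INTERFACE

Orientations are given as a 3x3 rotation matrix whose columns are the frame's x, y, z axes.
In Python, from cell import ctrl gives the robot as it stands.
- The arm moves only by the tool send_rows, never from a script. Its argument "steps" is a list of rows, each a list of 7 numbers: the closure in counts, from 0 (fully open) to 255 (shut), then the shift along the tool's x, y, z normalised to -1 to 1, where 1 is 3 cm, then the turn, a rotation vector about the tool's x, y, z normalised to -1 to 1, where 1 is 5 degrees. A call has exactly 8 rows; each row shifts and turns the commanded pose from where the row before left it, along the tool's axes as they then stand; what a row does not reach is not made up. A row lasts 1/10 s, in which the tool goes at most 50 mm and 8.59 degrees, less where a joint would pass 70% of its speed; a pose out of reach is approached as far as the arm can. A call with a number of a shift or a turn outside -1 to 1 is refused whole. A call with a gripper value outside its range is refused whole. The fingers move at their own pace and stop on an object; "squeeze" is the grip in N (left out, the last holds). Time passes only in rows, so rows that do not move let the fingers close, or fill a call up. It gives the time, the measured TCP pose, the force, the opening and the grip force at its end, in the units of the state.
- ctrl.get_obs(): the state, without advancing time (a new reading comes with each control period).
- ctrl.snapshot(name): name is "scene" or "top" or "wrist"; returns a dict with "color" (420x560x3 uint8, red, green, blue), "vfov" (degrees; the focal length in pixels is half the picture's height over the tangent of half this angle, whatever the lens; pixels are square), "cx", "cy" (the principal point, pixels), "rvec" (rotation vector, rad) and "tvec" (3), from world to camera coordinates, as OpenCV has them. Camera axes: x right, y down, z forward; pixel columns grow to the right and rows downward; lengths in m; the calibration is good to about 2 mm. A picture is of the moment at which its call begins. There is no depth.
- ctrl.sign_off(): hands the job in; it is judged then, once.
The state is a dict: "clock": time; "q": joint angles; "qvel": joint speeds; "joint_torque": joint torques, N m; "eef_pos": TCP position; "tcp_rot": TCP orientation; "force": force on the tool from outside, world axes, zero at the start; "moment": the same for the moment, N m; "finger_gap": finger opening in m; "gripper_force": force on a finger pad.
Only numpy, scipy, OpenCV 4.12 (cv2) and the standard library are available. Lean on these libraries where they do the work, as an engineer would, in place of code of your own. Each camera call takes 0.05 s, during which the arm holds its last target. There are 200 camera calls.

TASK

The imaging session is over: stand the red, yellow, green and blue banded microscope objectives, lens up, in the canister bases of the same colour, well down in the recess, and let go. Set each one down, do not drop it or tip it over; leave the white-banded oil objective and the eyepiece standing where they are.

Things in the scene. Friction and masses are not known exactly. Their poses are not given: they have to be found in the camera images.
- obj_red_center (a point): Microscope objective (red, the 4x): chrome barrel, broad red band on its sloping shoulder; loose, upright, lens up, 60 mm tall, about 0.2 kg. Thread foot 26 mm dia., 8 mm high; straight barrel 32 mm dia. from 8 to 44 mm above the underside, then tapering. Point: on its axis, half-way up (30 mm), z up. Grip the barrel 0 to 8 mm above this point, so the fingertips clear the base's rim.
- base_red: Base of the red objective's canister: shallow loose red plastic cup on the table, 54 mm outside dia., 10 mm high. Round recess 46 mm dia., 6 mm deep, its floor 4 mm above the table: the 26 mm foot has 10 mm play each way. Origin: centre of its underside; z up.
- obj_yellow_center (a point): Microscope objective (yellow, the 10x): chrome barrel, broad yellow band on its sloping shoulder; loose, upright, lens up, 60 mm tall, about 0.2 kg. Thread foot 26 mm dia., 8 mm high; straight barrel 32 mm dia. from 8 to 44 mm above the underside, then tapering. Point: on its axis, half-way up (30 mm), z up. Grip the barrel 0 to 8 mm above this point, so the fingertips clear the base's rim.
- base_yellow: Base of the yellow objective's canister: shallow loose yellow plastic cup on the table, 54 mm outside dia., 10 mm high. Round recess 46 mm dia., 6 mm deep, its floor 4 mm above the table: the 26 mm foot has 10 mm play each way. Origin: centre of its underside; z up.
- obj_green_center (a point): Microscope objective (green, the 20x): chrome barrel, broad green band on its sloping shoulder; loose, upright, lens up, 60 mm tall, about 0.2 kg. Thread foot 26 mm dia., 8 mm high; straight barrel 32 mm dia. from 8 to 44 mm above the underside, then tapering. Point: on its axis, half-way up (30 mm), z up. Grip the barrel 0 to 8 mm above this point, so the fingertips clear the base's rim.
- base_green: Base of the green objective's canister: shallow loose green plastic cup on the table, 54 mm outside dia., 10 mm high. Round recess 46 mm dia., 6 mm deep, its floor 4 mm above the table: the 26 mm foot has 10 mm play each way. Origin: centre of its underside; z up.
- obj_blue_center (a point): Microscope objective (blue, the 40x): chrome barrel, broad blue band on its sloping shoulder; loose, upright, lens up, 60 mm tall, about 0.2 kg. Thread foot 26 mm dia., 8 mm high; straight barrel 32 mm dia. from 8 to 44 mm above the underside, then tapering. Point: on its axis, half-way up (30 mm), z up. Grip the barrel 0 to 8 mm above this point, so the fingertips clear the base's rim.
- base_blue: Base of the blue objective's canister: shallow loose blue plastic cup on the table, 54 mm outside dia., 10 mm high. Round recess 46 mm dia., 6 mm deep, its floor 4 mm above the table: the 26 mm foot has 10 mm play each way. Origin: centre of its underside; z up.
- obj_white_center (a point): Oil-immersion objective: same shape and size as the others (60 mm tall, 32 mm barrel, loose, upright) but with a white band; it has no base here and stays where it is. Point: on its axis, 30 mm above the underside.
- eyepiece_center (a point): Spare eyepiece: loose, 48 mm tall, chrome tube 23 mm dia. below, black head 37 mm dia. above, no colour band; stays where it is. Point: on its axis, 24 mm above the underside. Nothing unlisted within 0.75 m of the robot and 45 degrees either side is taller than 20 mm.
There are look-alikes about, which are no part of the job. Leave any pink or turquoise look-alike of the part that bears obj_green_center alone. Leave any purple look-alike of the part that bears obj_yellow_center alone.

How it is judged:
By the outcome, as a careful person would: the job done as asked, in the order asked, and still so for the second after the job is handed in, with the robot touching nothing.
It also fails if it takes over 96 s, if anything falls off the work surface, if the arm or the gripper's body presses on something with over 40 N, if the wrist force passes 120 N, or if a joint passes its speed limit or range.

## Working session

There is one attempt and no reset: what is moved stays moved. The work goes in short steps, Python scripts to look and compute and a tool call to move; the robot and the scene stay as the last step left them, time stands still between calls to the robot, and variables do not carry over. Pictures are saved under pics/ and viewed, at most 17 in all, crops included, and the job is handed in when it is done.

Besides the shell and the picture viewer there is one more tool, called after ">>>" as a command line: name --pt "numbers of a row" for each row, then --argument value for the rest. send_rows: Moves the arm, as the interface text tells. Scaled input: -1 to 1 covers 3 cm each way for a shift and 5 degrees each way for a turn. Its arguments: {"type":"object","properties":{"steps":{"type":"array"},"squeeze":{"type":"number"}},"required":["steps"]}

```bash
ls; mkdir -p pics
cat > h.py <<'E'
import numpy as np, cv2
from cell import ctrl
def snap(n,f=None):
    s=ctrl.snapshot(n)
    if f: cv2.imwrite('pics/'+f,cv2.cvtColor(s['color'],cv2.COLOR_RGB2BGR))
    return s
def cam(s):
    f=s['color'].shape[0]/2/np.tan(np.radians(s['vfov'])/2)
    K=np.array([[f,0,s['cx']],[0,f,s['cy']],[0,0,1]]); R=cv2.Rodrigues(np.array(s['rvec'],float))[0]
    return K,R,np.array(s['tvec'],float).ravel()
def ray(s,uv,z):
    K,R,t=cam(s); c=-R.T@t; d=R.T@np.linalg.inv(K)@np.array([uv[0],uv[1],1.]); return c+d*(z-c[2])/d[2]
def proj(s,p):
    K,R,t=cam(s); x=K@(R@np.array(p,float)+t); return x[:2]/x[2]
E
python3 - <<'E'
from h import *
o=ctrl.get_obs(); print(o['clock'],o['eef_pos'],np.round(o['tcp_rot'],3),o['finger_gap'])
import pickle
S={n:snap(n,n+'0.png') for n in('scene','top','wrist')}
pickle.dump(S,open('S0.pkl','wb'))
for n,s in S.items():
    K,R,t=cam(s); print(n,s['vfov'],-R.T@t,R[2])
    h=cv2.cvtColor(s['color'],cv2.COLOR_RGB2HSV)
    m=((h[...,1]>90)&(h[...,2]>60)).astype(np.uint8)
    k,l,st,c=cv2.connectedComponentsWithStats(m)
    for i in range(1,k):
        if st[i,4]>40: print(np.round(c[i]),st[i],'hue',np.median(h[...,0][l==i]),'sat',np.median(h[...,1][l==i]),np.round(ray(s,c[i],0.01),3))
E
```

```text
pics
0.0 [ 0.17304204 -0.57379696  0.23045459] [[ 0.957  0.289 -0.   ]
 [ 0.289 -0.957  0.002]
 [ 0.    -0.002 -1.   ]] 0.08513984842095193
scene 43.44272685194905 [0.91051224 0.68025811 0.96325931] [-0.34090785 -0.56574206 -0.7508114 ]
[446.  89.] [  344     0   216   186 15250] hue 89.0 sat 104.0 [-0.222 -0.198  0.01 ]
[ 43. 314.] [    0   115   130   305 20569] hue 72.0 sat 120.0 [ 1.03  -0.037  0.01 ]
[252. 138.] [242 130  21  16 274] hue 68.0 sat 197.0 [ 0.394 -0.3    0.01 ]
[186. 155.] [180 150  13  10  85] hue 69.0 sat 200.0 [ 0.578 -0.327  0.01 ]
[ 93. 167.] [ 89 155   8  26  45] hue 94.0 sat 146.0 [ 0.806 -0.407  0.01 ]
[216. 165.] [209 154  13  19 143] hue 169.0 sat 101.0 [ 0.528 -0.253  0.01 ]
[201. 176.] [193 165  16  24 268] hue 89.0 sat 255.0 [ 0.579 -0.235  0.01 ]
[261. 178.] [250 169  23  19 342] hue 30.0 sat 255.0 [ 0.45  -0.152  0.01 ]
[189. 197.] [181 191  15  11  93] hue 2.0 sat 234.0 [ 0.636 -0.185  0.01 ]
[ 93. 212.] [ 88 209  12   7  61] hue 22.0 sat 158.0 [ 0.854 -0.255  0.01 ]
[ 90. 234.] [ 85 231  11   7  62] hue 22.5 sat 161.5 [ 0.881 -0.193  0.01 ]
[337. 2
[... 2111 characters left out ...]
07.] [527 400  18  16  69] hue 89.0 sat 92.0 [ 0.04  -0.671  0.01 ]
wrist 62.526260162021714 [ 0.24141297 -0.55325341  0.37291326] [-0.2676018  -0.07956062 -0.96023923]
[330. 153.] [323 148  15  12 109] hue 22.0 sat 152.0 [ 0.214 -0.614  0.01 ]
[337. 173.] [333 169   9   8  49] hue 22.0 sat 150.0 [ 0.197 -0.628  0.01 ]
[328. 186.] [325 183   7   8  42] hue 30.0 sat 126.0 [ 0.18  -0.623  0.01 ]
[381. 240.] [375 234  13  13  92] hue 30.0 sat 134.0 [ 0.139 -0.7    0.01 ]
[366. 250.] [363 247   7   7  43] hue 30.0 sat 134.0 [ 0.123 -0.688  0.01 ]
[378. 262.] [374 258   8   8  44] hue 30.0 sat 137.5 [ 0.114 -0.706  0.01 ]
[370. 267.] [366 264   8   8  43] hue 30.0 sat 138.0 [ 0.104 -0.7    0.01 ]
```

View pics/top0.png

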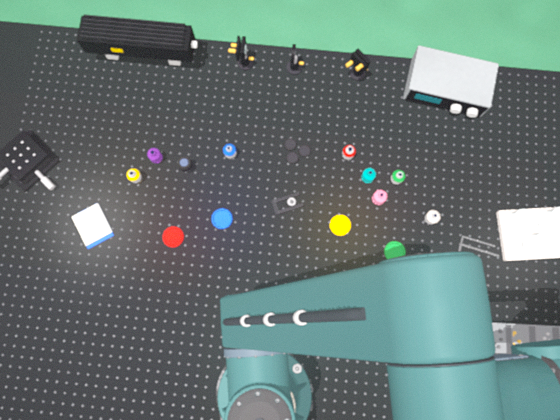

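View pics/scene0.png

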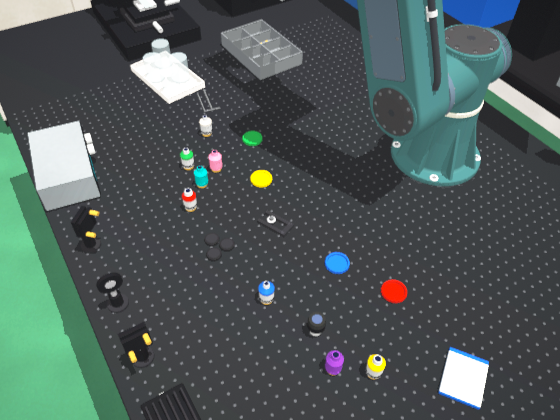

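Run:
```python
from h import *
import pickle
S=pickle.load(open('S0.pkl','rb'))
T=dict(red=((349,151),(189,197)),green=((398,176),(186,155)),yellow=((133,174),(376,364)),blue=((229,149),(266,289)),turq=((368,175),(201,176)),purple=((154,155),(334,362)),pink=((380,197),(216,162)),white=((433,216),(206,124)),eye=((184,162),(316,322)))
P=[cam(S[n])[0]@np.c_[cam(S[n])[1],cam(S[n])[2]] for n in('top','scene')]
for k,(a,b) in T.items():
    X=cv2.triangulatePoints(P[0],P[1],np.array(a,float).reshape(2,1),np.array(b,float).reshape(2,1)).ravel();X=X[:3]/X[3]
    print(k,np.round(X,3),'planes .05',np.round(ray(S['top'],a,.05)[:2],3),np.round(ray(S['scene'],b,.05)[:2],3))
def crop(n,u,v,w,h,f): return cv2.resize(S[n]['color'][v:v+h,u:u+w],(w*f,h*f),interpolation=cv2.INTER_CUBIC)
a=crop('top',330,130,120,80,3);b=crop('scene',165,105,120,110,3);c=crop('top',115,130,130,80,3);d=crop('scene',240,270,160,110,2)
I=np.zeros((600,800,3),np.uint8)
I[:240,:360]=a;I[250:580,:360]=b;I[:240,380:770]=c;I[250:470,380:700]=d
cv2.imwrite('pics/c1.png',I[...,::-1])
```

```text
red [ 0.643 -0.16   0.037] planes .05 [ 0.639 -0.159] [ 0.647 -0.148]
green [ 0.587 -0.295  0.039] planes .05 [ 0.583 -0.292] [ 0.592 -0.285]
yellow [0.522 0.406 0.04 ] planes .05 [0.52  0.402] [0.526 0.409]
blue [0.616 0.16  0.041] planes .05 [0.613 0.159] [0.619 0.165]
turq [ 0.584 -0.217  0.029] planes .05 [ 0.578 -0.214] [ 0.592 -0.198]
purple [0.583 0.36  0.03 ] planes .05 [0.577 0.355] [0.59  0.366]
pink [ 0.528 -0.252  0.022] planes .05 [ 0.522 -0.248] [ 0.538 -0.224]
white [ 0.488 -0.391  0.033] planes .05 [ 0.485 -0.388] [ 0.495 -0.371]
eye [0.569 0.275 0.039] planes .05 [0.566 0.273] [0.573 0.28 ]
```

View pics/c1.png

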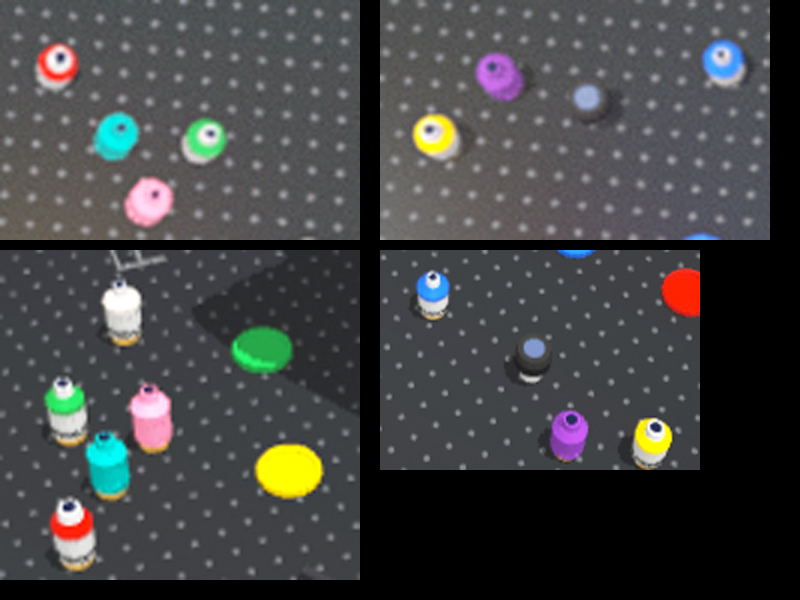

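Top view: red objective (349,151), green (398,176), yellow (133,174) and blue (229,149). White is at (433,216) and the eyepiece at (184,162). The bases are red (173,236), yellow (340,225), green (394,250, partly under the arm) and blue (222,218).

Candidates near green: (398,176) has a green band on a chrome barrel, so it is the one meant. Turquoise (368,175) and pink (380,197) are coloured all over, so they are look-alikes. Candidates near yellow: (133,174) has a yellow band on chrome, so it is the one meant, and purple (154,155) is a look-alike. The crop confirms both.

```bash
cat >> h.py <<'E'
def go(p,yaw=None,o=None,verbose=True):
    """sum of normalised shifts in present tool axes (3cm units), and turn about tool z in 5deg units"""
    o=o or ctrl.get_obs(); R=np.array(o['tcp_rot']); d=R.T@(np.array(p)-o['eef_pos'])/.03
    y=np.degrees(np.arctan2(R[1,1],R[0,1])); 
    print('t',round(o['clock'],2),'pos',np.round(o['eef_pos'],4),'yaw',round(y,1),'gap',round(o['finger_gap'],4),'shift',np.round(d,2),'turn',None if yaw is None else round(-(((yaw-y+90)%180)-90)/5,2))
E
python3 -c "
from h import *
go([.635,-.16,.17])"
```

```text
t 0.15 pos [ 0.1731 -0.5739  0.2306] yaw -73.2 gap 0.0851 shift [18.72 -8.76  2.04] turn None
```

>>> send_rows --pt "0 0.78 -0.36 0.08 0 0 0" --pt "0 0.78 -0.36 0.08 0 0 0" --pt "0 0.78 -0.36 0.08 0 0 0" --pt "0 0.78 -0.36 0.08 0 0 0" --pt "0 0.78 -0.36 0.08 0 0 0" --pt "0 0.78 -0.36 0.08 0 0 0" --pt "0 0.78 -0.36 0.08 0 0 0" --pt "0 0.78 -0.36 0.08 0 0 0" --squeeze 40

```text
clock: 0.95
eef_pos: [0.3281, -0.4367, 0.2118]
tcp_rot: [[0.957, 0.289, -0.0], [0.289, -0.957, 0.001], [-0.0, -0.001, -1.0]]
force: [-0.2, -0.8, -0.0]
finger_gap: 0.0853
gripper_force: 0.0
```

>>> send_rows --pt "0 0.78 -0.36 0.08 0 0 0" --pt "0 0.78 -0.36 0.08 0 0 0" --pt "0 0.78 -0.36 0.08 0 0 0" --pt "0 0.78 -0.36 0.08 0 0 0" --pt "0 0.78 -0.36 0.08 0 0 0" --pt "0 0.78 -0.36 0.08 0 0 0" --pt "0 0.78 -0.36 0.08 0 0 0" --pt "0 0.78 -0.36 0.08 0 0 0"

```text
clock: 1.75
eef_pos: [0.4823, -0.3, 0.1925]
tcp_rot: [[0.957, 0.289, -0.0], [0.289, -0.957, 0.0], [-0.0, -0.001, -1.0]]
force: [1.0, -1.1, -0.5]
finger_gap: 0.0859
gripper_force: 0.0
```

>>> send_rows --pt "0 0.78 -0.36 0.08 0 0 0" --pt "0 0.78 -0.36 0.08 0 0 0" --pt "0 0.78 -0.36 0.08 0 0 0" --pt "0 0.78 -0.36 0.08 0 0 0" --pt "0 0.78 -0.36 0.08 0 0 0" --pt "0 0.78 -0.36 0.08 0 0 0" --pt "0 0.78 -0.36 0.08 0 0 0" --pt "0 0 0 0 0 0 0"

```text
clock: 2.55
eef_pos: [0.6186, -0.179, 0.1754]
tcp_rot: [[0.957, 0.291, 0.001], [0.291, -0.957, 0.001], [0.001, -0.001, -1.0]]
force: [-0.3, -0.7, 0.6]
finger_gap: 0.0856
gripper_force: 0.0
```

Run:
```python
from h import *
go([.643,-.158,.17])
s=snap('wrist','w1.png'); t=snap('top','t1.png')
K,R,T=cam(s); print(-R.T@T, R[2]); print(proj(s,[.643,-.158,.045]))
```

```text
t 2.55 pos [ 0.6186 -0.179   0.1754] yaw -73.1 gap 0.0856 shift [ 0.98 -0.43  0.18] turn None
[ 0.6868105  -0.15816261  0.31782936] [-0.26660614 -0.08069819 -0.96042124]
[265.29673589 165.11139357]
```

View pics/w1.png

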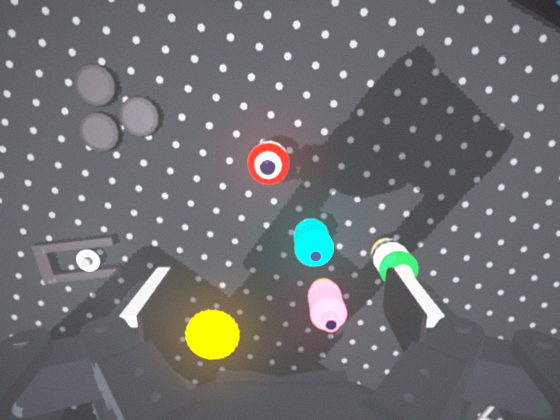

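Wrist view: the red objective is at (268,164), 3 px from the prediction. Turquoise is at (314,243), pink at (327,306), green at (400,262), and the yellow base at (212,334).

```bash
cat >> h.py <<'E'
def blob(s,lo,hi,z,near=None,smin=120):
    h=cv2.cvtColor(s['color'],cv2.COLOR_RGB2HSV); H=h[...,0].astype(int)
    m=((H>=lo)&(H<=hi)) if lo<=hi else ((H>=lo)|(H<=hi))
    m=(m&(h[...,1]>smin)&(h[...,2]>60)).astype(np.uint8)
    k,l,st,c=cv2.connectedComponentsWithStats(m)
    for i in range(1,k):
        if st[i,4]>100:
            cc,r=cv2.minEnclosingCircle(np.argwhere(l==i)[:,::-1].astype(np.float32))
            print(np.round(c[i],1),st[i,4],'centroid',np.round(ray(s,c[i],z)[:2],4),'circ',np.round(ray(s,cc,z)[:2],4),round(r,1))
E
python3 - <<'E'
from h import *
s=snap('wrist'); t=snap('top')
print('red');blob(s,172,8,.05); print('Y');blob(s,24,35,.01)
print('topgreen');blob(t,60,75,.01); blob(t,60,75,.05)
print('topred'); blob(t,172,8,.01);print('blue');blob(t,98,112,.01)
go([.643,-.158,.014])
E
```

```text
red
[266.5 158.8] 772 centroid [ 0.6465 -0.1595] circ [ 0.646  -0.1597] 21.5
Y
[210.8 331.7] 2114 centroid [ 0.4528 -0.154 ] circ [ 0.4524 -0.154 ] 27.1
topgreen
[394.5 251.4] 375 centroid [ 0.3892 -0.3016] circ [ 0.389  -0.3017] 11.1
[394.5 251.4] 375 centroid [ 0.3838 -0.2936] circ [ 0.3837 -0.2936] 11.1
topred
blue
t 2.75 pos [ 0.616  -0.1817  0.1759] yaw -73.2 gap 0.0853 shift [ 1.09 -0.49  5.4 ] turn None
```

>>> send_rows --pt "0 0.57 -0.22 0 0 0 0" --pt "0 0.57 -0.22 0 0 0 0" --pt "0 0 0 0.6 0 0 0" --pt "0 0 0 0.8 0 0 0" --pt "0 0 0 0.8 0 0 0" --pt "0 0 0 0.8 0 0 0" --pt "0 0 0 0.8 0 0 0" --pt "0 0 0 0.4 0 0 0"

```text
clock: 3.55
eef_pos: [0.6454, -0.1577, 0.0479]
tcp_rot: [[0.957, 0.289, -0.002], [0.289, -0.957, 0.001], [-0.002, -0.002, -1.0]]
force: [0.3, 1.1, -0.0]
finger_gap: 0.0853
gripper_force: 0.0
```

>>> send_rows --pt "0 0 0 0.4 0 0 0" --pt "0 0 0 0.4 0 0 0" --pt "0 0 0 0.4 0 0 0" --pt "0 0 0 0 0 0 0" --pt "255 0 0 0 0 0 0" --pt "255 0 0 0 0 0 0" --pt "255 0 0 0 0 0 0" --pt "255 0 0 0 0 0 0"

```text
clock: 4.35
eef_pos: [0.6462, -0.159, 0.015]
tcp_rot: [[0.957, 0.289, 0.001], [0.289, -0.957, -0.0], [0.001, 0.001, -1.0]]
force: [-1.0, 0.0, 2.1]
finger_gap: 0.0308
gripper_force: 39.5
```

>>> send_rows --pt "255 0 0 0 0 0 0" --pt "255 0 0 0 0 0 0" --pt "255 0 0 0 0 0 0" --pt "255 0 0 0 0 0 0" --pt "255 0 0 0 0 0 0" --pt "255 0 0 0 0 0 0" --pt "255 0 0 0 0 0 0" --pt "255 0 0 0 0 0 0"

```text
clock: 5.15
eef_pos: [0.6462, -0.1589, 0.015]
tcp_rot: [[0.957, 0.289, 0.001], [0.289, -0.957, -0.0], [0.001, 0.001, -1.0]]
force: [-1.1, 0.1, 5.2]
finger_gap: 0.0308
gripper_force: 39.6
```

Run:
```python
from h import *
go([.374,.285,.12]); o=ctrl.get_obs(); print(o['gripper_force'],o['force'])
snap('wrist','w2.png')
```

```text
t 5.15 pos [ 0.6462 -0.1589  0.015 ] yaw -73.2 gap 0.0308 shift [ -4.41 -16.79  -3.52] turn None
39.60147822610452 [-1.06681267  0.05179396  5.23599947]
```

View pics/w2.png

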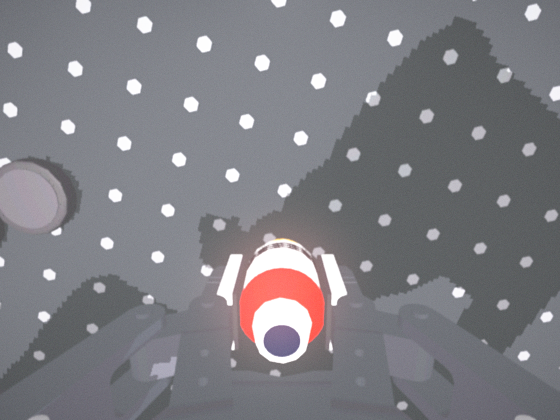

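Red is gripped on the barrel, gap 30.8 mm, grip 40 N, band visible at (282,300). I'll lift it and carry it to the red base.

>>> send_rows --pt "255 0 0 -0.3 0 0 0" --pt "255 0 0 -0.6 0 0 0" --pt "255 0 0 -0.8 0 0 0" --pt "255 0 0 -0.8 0 0 0" --pt "255 0 0 -0.6 0 0 0" --pt "255 -0.06 -0.24 -0.4 0 0 0" --pt "255 -0.14 -0.55 0 0 0 0" --pt "255 -0.2 -0.76 0 0 0 0"

```text
clock: 6.0
eef_pos: [0.6199, -0.1169, 0.1187]
tcp_rot: [[0.958, 0.288, -0.0], [0.288, -0.958, 0.0], [-0.0, -0.0, -1.0]]
force: [-0.1, 0.7, -1.0]
finger_gap: 0.0307
gripper_force: 39.8
```

>>> send_rows --pt "255 -0.24 -0.9 0 0 0 0" --pt "255 -0.24 -0.9 0 0 0 0" --pt "255 -0.24 -0.9 0 0 0 0" --pt "255 -0.24 -0.9 0 0 0 0" --pt "255 -0.24 -0.9 0 0 0 0" --pt "255 -0.24 -0.9 0 0 0 0" --pt "255 -0.24 -0.9 0 0 0 0" --pt "255 -0.24 -0.9 0 0 0 0"

```text
clock: 6.8
eef_pos: [0.5001, 0.0742, 0.118]
tcp_rot: [[0.957, 0.289, -0.003], [0.289, -0.957, 0.0], [-0.003, -0.001, -1.0]]
force: [0.8, 0.4, -0.7]
finger_gap: 0.0309
gripper_force: 39.8
```

>>> send_rows --pt "255 -0.24 -0.9 0 0 0 0" --pt "255 -0.24 -0.9 0 0 0 0" --pt "255 -0.24 -0.9 0 0 0 0" --pt "255 -0.24 -0.9 0 0 0 0" --pt "255 -0.2 -0.8 0 0 0 0" --pt "255 -0.1 -0.4 0 0 0 0" --pt "255 0 0 0 0 0 0" --pt "255 0 0 0 0 0 0"

```text
clock: 7.6
eef_pos: [0.4253, 0.1992, 0.1189]
tcp_rot: [[0.957, 0.29, -0.0], [0.29, -0.957, -0.0], [-0.0, 0.0, -1.0]]
force: [0.4, -0.4, -1.8]
finger_gap: 0.031
gripper_force: 39.9
```

Run:
```python
from h import *
s=snap('wrist','w3.png'); t=snap('top')
for a in(s,t):
    print('red');blob(a,172,8,.01); print('blue');blob(a,98,112,.01)
    print('yel');blob(a,24,35,.01);print('grn');blob(a,60,75,.01)
go([.374,.285,.12]);
```

```text
red
[159.7 235.9] 4118 centroid [0.3766 0.2829] circ [0.3773 0.2832] 38.1
[281.7 296.5] 3122 centroid [0.3535 0.1774] circ [0.3415 0.174 ] 43.9
blue
[335.1 200.9] 3057 centroid [0.4423 0.1623] circ [0.4367 0.1623] 37.3
yel
grn
red
blue
[221.5 218.3] 368 centroid [0.4319 0.1609] circ [0.4321 0.1615] 11.0
yel
[339.8 224.8] 367 centroid [ 0.4457 -0.1535] circ [ 0.4461 -0.1534] 10.9
grn
[394.5 251.3] 366 centroid [ 0.3894 -0.3018] circ [ 0.3896 -0.3019] 10.8
t 7.7 pos [0.426  0.1988 0.119 ] yaw -73.3 gap 0.0307 shift [-0.83 -3.25 -0.03] turn None
```

View pics/w3.png

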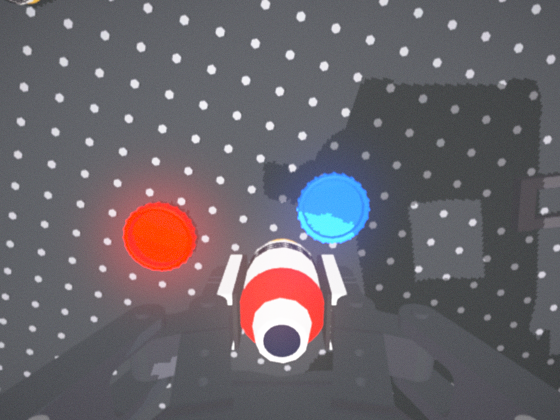

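Wrist view: red base at (160,236), blue base at (335,201). All three views agree on the red base to within a few mm.

>>> send_rows --pt "255 -0.12 -0.5 0 0 0 0" --pt "255 -0.2 -0.8 0 0 0 0" --pt "255 -0.2 -0.8 0 0 0 0" --pt "255 -0.16 -0.7 0.2 0 0 0" --pt "255 -0.1 -0.4 0.6 0 0 0" --pt "255 0 0 0.8 0 0 0" --pt "255 0 0 0.8 0 0 0" --pt "255 0 0 0.3 0 0 0"

```text
clock: 8.5
eef_pos: [0.375, 0.2835, 0.0365]
tcp_rot: [[0.958, 0.288, -0.002], [0.288, -0.958, -0.001], [-0.003, 0.001, -1.0]]
force: [-0.7, 0.3, -1.0]
finger_gap: 0.0309
gripper_force: 39.9
```

Run:
```python
from h import *
go([.376,.284,.019])
s=snap('wrist','w4.png')
```

```text
t 8.5 pos [0.375  0.2835 0.0365] yaw -73.3 gap 0.0309 shift [ 0.04 -0.01  0.58] turn None
```

View pics/w4.png

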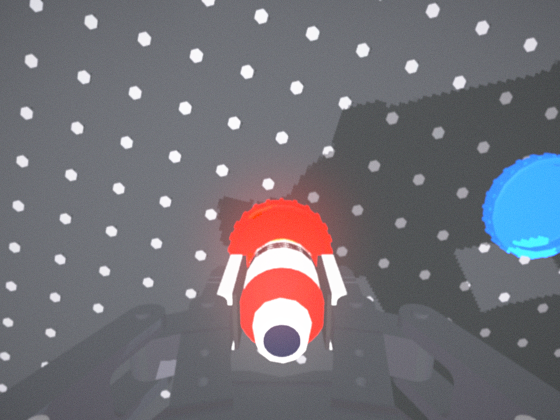

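The red base is centred under the foot: its far rim is at (280,198) and the objective at column 282. I'll check the rim along tool x as well.

Run:
```python
from h import *
s=snap('wrist'); R=np.array(ctrl.get_obs()['tcp_rot']); o=ctrl.get_obs()
p=ray(s,(280,199),.01); print(p, 'rim in tool x,y', R.T@(p-o['eef_pos'])); go([.376,.284,.0187])
```

```text
[0.40160888 0.29230336 0.01      ] rim in tool x,y [ 0.02793206 -0.00070923  0.02706771]
t 8.6 pos [0.3751 0.2836 0.0371] yaw -73.3 gap 0.031 shift [ 0.03 -0.    0.61] turn None
```

>>> send_rows --pt "255 0 0 0.3 0 0 0" --pt "255 0 0 0.2 0 0 0" --pt "255 0 0 0.11 0 0 0" --pt "255 0 0 0 0 0 0" --pt "100 0 0 0 0 0 0" --pt "0 0 0 0 0 0 0" --pt "0 0 0 0 0 0 0" --pt "0 0 0 0 0 0 0"

```text
clock: 9.4
eef_pos: [0.3756, 0.2847, 0.0201]
tcp_rot: [[0.957, 0.289, 0.0], [0.289, -0.957, 0.0], [0.001, -0.0, -1.0]]
force: [0.1, -0.6, 0.2]
finger_gap: 0.0851
gripper_force: 0.0
```

>>> send_rows --pt "0 0 0 -0.4 0 0 0" --pt "0 0 0 -0.8 0 0 0" --pt "0 0 0 -0.8 0 0 0" --pt "0 0 0 -0.9 0 0 0" --pt "0 0 0 -0.9 0 0 0" --pt "0 0 0 -0.8 0 0 0" --pt "0 0 0 -0.4 0 0 0" --pt "0 0 0 0 0 0 0"

```text
clock: 10.2
eef_pos: [0.3766, 0.2853, 0.1717]
tcp_rot: [[0.957, 0.289, 0.004], [0.289, -0.957, 0.002], [0.004, -0.001, -1.0]]
force: [0.1, -0.2, -0.4]
finger_gap: 0.0853
gripper_force: 0.0
```

Run:
```python
from h import *
s=snap('wrist','w5.png')
print('red');blob(s,172,8,.01);print('yel');blob(s,24,35,.05);
t=snap('top');blob(t,24,35,.046)
go([.505,.398,.17],-27)
```

```text
red
[282.2 192.2] 2235 centroid [0.3774 0.2851] circ [0.3744 0.2838] 31.8
yel
[339.8 224.8] 365 centroid [ 0.4394 -0.1501] circ [ 0.4396 -0.1498] 10.9
t 10.3 pos [0.3752 0.2845 0.1697] yaw -73.2 gap 0.0854 shift [ 5.23 -2.37 -0.01] turn -9.25
```

View pics/w5.png

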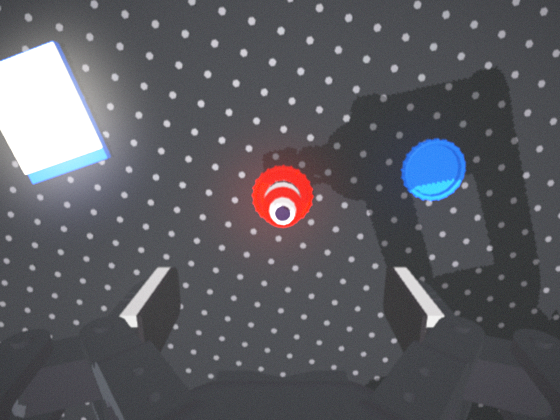

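The red objective stands in its base at (282,195), lens at (283,212). Next is yellow. Purple lies off the closing line, so the current yaw is fine.

>>> send_rows --pt "0 0.4 -0.17 0 0 0 0" --pt "0 0.9 -0.38 0 0 0 0" --pt "0 1.0 -0.42 0 0 0 0" --pt "0 1.0 -0.42 0 0 0 0" --pt "0 1.0 -0.42 0 0 0 0" --pt "0 1.0 -0.42 0 0 0 0" --pt "0 0.56 -0.23 0 0 0 0" --pt "0 0 0 0 0 0 0"

```text
clock: 11.1
eef_pos: [0.5248, 0.4079, 0.168]
tcp_rot: [[0.957, 0.289, 0.0], [0.289, -0.957, 0.0], [0.0, -0.0, -1.0]]
force: [0.0, 0.5, -0.1]
finger_gap: 0.0852
gripper_force: 0.0
```

Run:
```python
from h import *
s=snap('wrist','w6.png')
print('yel');blob(s,24,35,.05);print('pur');blob(s,130,155,.04)
go([.522,.406,.015])
```

```text
yel
[284.  204.5] 863 centroid [0.5258 0.4062] circ [0.5246 0.4059] 21.2
pur
[361.6 146.2] 1588 centroid [0.5851 0.3615] circ [0.5855 0.3612] 24.8
t 11.15 pos [0.523  0.4066 0.168 ] yaw -73.2 gap 0.0857 shift [-0.03  0.01  5.1 ] turn None
```

View pics/w6.png

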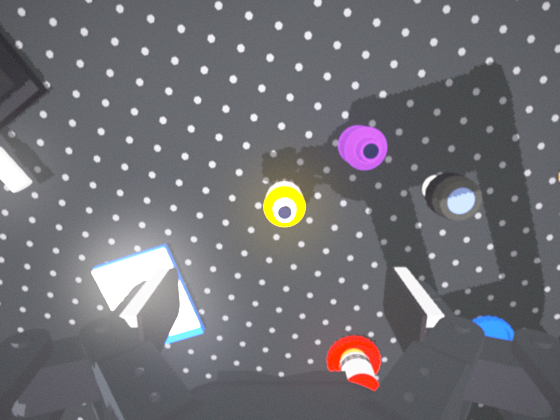

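Yellow is at (284,205), inside the finger span. Purple is at (362,147) and the eyepiece at (452,196); both are clear.

>>> send_rows --pt "0 0.04 0 0.4 0 0 0" --pt "0 0 0 0.8 0 0 0" --pt "0 0 0 0.9 0 0 0" --pt "0 0 0 0.9 0 0 0" --pt "0 0 0 0.8 0 0 0" --pt "0 0 0 0.6 0 0 0" --pt "0 0 0 0.5 0 0 0" --pt "0 0 0 0.2 0 0 0"

```text
clock: 11.95
eef_pos: [0.5218, 0.4051, 0.0147]
tcp_rot: [[0.957, 0.288, -0.003], [0.288, -0.957, -0.002], [-0.004, 0.001, -1.0]]
force: [0.3, -0.2, -0.4]
finger_gap: 0.0851
gripper_force: 0.0
```

>>> send_rows --pt "0 0 0 0 0 0 0" --pt "255 0 0 0 0 0 0" --pt "255 0 0 0 0 0 0" --pt "255 0 0 0 0 0 0" --pt "255 0 0 0 0 0 0" --pt "255 0 0 0 0 0 0" --pt "255 0 0 0 0 0 0" --pt "255 0 0 0 0 0 0"

```text
clock: 12.75
eef_pos: [0.5241, 0.4067, 0.0179]
tcp_rot: [[0.957, 0.289, 0.001], [0.289, -0.957, 0.001], [0.001, -0.0, -1.0]]
force: [-0.5, -1.0, 6.2]
finger_gap: 0.0309
gripper_force: 39.6
```

>>> send_rows --pt "255 0 0 -0.3 0 0 0" --pt "255 0 0 -0.6 0 0 0" --pt "255 0 0 -0.8 0 0 0" --pt "255 0 0 -0.8 0 0 0" --pt "255 0 0 -0.6 0 0 0" --pt "255 0 0 -0.4 0 0 0" --pt "255 0 0 0 0 0 0" --pt "255 0 0 0 0 0 0"

```text
clock: 13.55
eef_pos: [0.5232, 0.4061, 0.1214]
tcp_rot: [[0.957, 0.289, -0.001], [0.289, -0.957, -0.0], [-0.001, 0.0, -1.0]]
force: [-0.1, -0.4, -1.1]
finger_gap: 0.0308
gripper_force: 39.8
```

```bash
python3 -c "
from h import *
go([.45,-.154,.12])"
```

```text
t 13.55 pos [0.5232 0.4061 0.1214] yaw -73.2 gap 0.0308 shift [-7.73 17.17  0.05] turn None
```

>>> send_rows --pt "255 -0.15 0.34 0 0 0 0" --pt "255 -0.3 0.66 0 0 0 0" --pt "255 -0.4 0.9 0 0 0 0" --pt "255 -0.4 0.9 0 0 0 0" --pt "255 -0.4 0.9 0 0 0 0" --pt "255 -0.4 0.9 0 0 0 0" --pt "255 -0.4 0.9 0 0 0 0" --pt "255 -0.4 0.9 0 0 0 0"

```text
clock: 14.35
eef_pos: [0.4956, 0.1958, 0.1208]
tcp_rot: [[0.957, 0.289, -0.002], [0.289, -0.957, -0.001], [-0.002, 0.0, -1.0]]
force: [1.0, -0.3, -1.3]
finger_gap: 0.0307
gripper_force: 39.9
```

>>> send_rows --pt "255 -0.4 0.9 0 0 0 0" --pt "255 -0.4 0.9 0 0 0 0" --pt "255 -0.4 0.9 0 0 0 0" --pt "255 -0.4 0.9 0 0 0 0" --pt "255 -0.4 0.9 0 0 0 0" --pt "255 -0.4 0.9 0 0 0 0" --pt "255 -0.4 0.9 0 0 0 0" --pt "255 -0.4 0.9 0 0 0 0"

```text
clock: 15.15
eef_pos: [0.4658, -0.038, 0.121]
tcp_rot: [[0.957, 0.289, -0.002], [0.289, -0.957, 0.0], [-0.002, -0.001, -1.0]]
force: [0.7, -0.5, -1.1]
finger_gap: 0.0309
gripper_force: 39.9
```

>>> send_rows --pt "255 -0.4 0.9 0 0 0 0" --pt "255 -0.4 0.8 0 0 0 0" --pt "255 -0.3 0.6 0 0 0 0" --pt "255 -0.2 0.3 0 0 0 0" --pt "255 0 0 0 0 0 0" --pt "255 0 0 0 0 0 0" --pt "255 0 0 0 0 0 0" --pt "255 0 0 0 0 0 0"

```text
clock: 15.95
eef_pos: [0.4527, -0.1217, 0.1218]
tcp_rot: [[0.957, 0.29, -0.0], [0.29, -0.957, 0.0], [-0.0, -0.0, -1.0]]
force: [0.5, -0.4, -1.1]
finger_gap: 0.0308
gripper_force: 39.9
```

Run:
```python
from h import *
s=snap('wrist','w7.png'); blob(s,24,35,.01)
go([.45,-.154,.0215])
```

```text
[320.6 220.1] 3656 centroid [ 0.4515 -0.1535] circ [ 0.4507 -0.1534] 35.6
[281.5 294.2] 3322 centroid [ 0.3815 -0.1432] circ [ 0.3716 -0.1462] 42.5
t 16.0 pos [ 0.4528 -0.1218  0.1218] yaw -73.2 gap 0.0308 shift [-0.4   1.    3.34] turn None
```

View pics/w7.png

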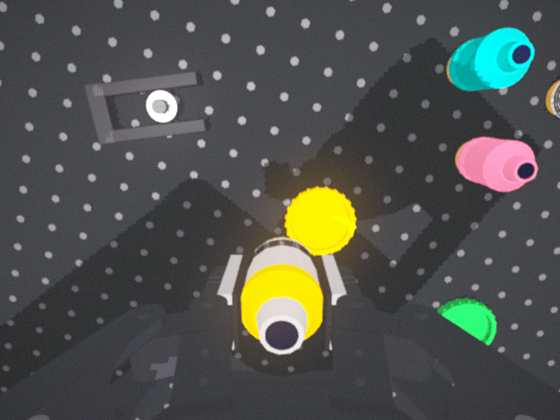

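The yellow base is at (321,220), about (0.451, −0.1535); I'll lower onto it.

>>> send_rows --pt "255 -0.17 0.5 0 0 0 0" --pt "255 -0.2 0.5 0.1 0 0 0" --pt "255 0 0 0.6 0 0 0" --pt "255 0 0 0.8 0 0 0" --pt "255 0 0 0.8 0 0 0" --pt "255 0 0 0.5 0 0 0" --pt "255 0 0 0.2 0 0 0" --pt "255 0 0 0 0 0 0"

```text
clock: 16.8
eef_pos: [0.4505, -0.154, 0.0313]
tcp_rot: [[0.957, 0.289, -0.001], [0.289, -0.957, 0.001], [-0.001, -0.001, -1.0]]
force: [-0.4, -0.5, -1.7]
finger_gap: 0.0304
gripper_force: 40.0
```

Run:
```python
from h import *
go([.451,-.1535,.0215])
s=snap('wrist','w8.png'); o=ctrl.get_obs(); R=np.array(o['tcp_rot'])
h=cv2.cvtColor(s['color'],cv2.COLOR_RGB2HSV); m=(abs(h[...,0].astype(int)-30)<7)&(h[...,1]>120)&(h[...,2]>60)
v,u=np.where(m[:255]); print(u.min(),u.max(),v.min()); i=v.argmin()
for q in [(u[v==v.min()].mean(),v.min()),(u.min(),v[u.argmin()]),(u.max(),v[u.argmax()])]: print(q,R.T@(ray(s,q,.01)-o['eef_pos']))
```

```text
t 16.8 pos [ 0.4505 -0.154   0.0313] yaw -73.2 gap 0.0304 shift [ 0.02 -0.01  0.33] turn None
228 334 202
(np.float64(281.2857142857143), np.int64(202)) [ 0.02768017 -0.00069786  0.02188243]
(np.int64(228), np.int64(248)) [ 0.00346918 -0.02782052  0.02189441]
(np.int64(334), np.int64(248)) [0.00346785 0.02611055 0.02187828]
```

Centred to within 1 mm, so I'll lower the last bit and release.

>>> send_rows --pt "255 0 0 0.2 0 0 0" --pt "255 0 0 0.1 0 0 0" --pt "255 0 0 0.04 0 0 0" --pt "255 0 0 0 0 0 0" --pt "255 0 0 0 0 0 0" --pt "255 0 0 0 0 0 0" --pt "255 0 0 0 0 0 0" --pt "255 0 0 0 0 0 0"

```text
clock: 17.65
eef_pos: [0.4509, -0.1546, 0.0218]
tcp_rot: [[0.957, 0.289, 0.0], [0.289, -0.957, -0.0], [0.0, 0.0, -1.0]]
force: [-0.1, 1.0, 3.0]
finger_gap: 0.0306
gripper_force: 40.2
```

>>> send_rows --pt "100 0 0 0 0 0 0" --pt "0 0 0 0 0 0 0" --pt "0 0 0 0 0 0 0" --pt "0 0 0 0 0 0 0" --pt "0 0 0 -0.4 0 0 0" --pt "0 0 0 -0.8 0 0 0" --pt "0 0 0 -0.9 0 0 0" --pt "0 0 0 -0.9 0 0 0"

```text
clock: 18.45
eef_pos: [0.4505, -0.1544, 0.1132]
tcp_rot: [[0.957, 0.289, -0.0], [0.289, -0.957, 0.0], [-0.0, -0.0, -1.0]]
force: [0.9, 0.4, -0.2]
finger_gap: 0.0855
gripper_force: 0.0
```

>>> send_rows --pt "0 0 0 -0.8 0 0 0" --pt "0 0 0 -0.7 0 0 0" --pt "0 0 0 -0.4 0 0 0" --pt "0 0 0 0 0 0 0.5" --pt "0 0 0 0 0 0 1" --pt "0 0 0 0 0 0 1" --pt "0 0 0 0 0 0 1" --pt "0 0 0 0 0 0 1"

```text
clock: 19.25
eef_pos: [0.4506, -0.1544, 0.1694]
tcp_rot: [[0.995, -0.103, 0.0], [-0.103, -0.995, -0.0], [0.0, 0.0, -1.0]]
force: [0.7, -0.3, -0.4]
finger_gap: 0.0853
gripper_force: 0.0
```

Run:
```python
from h import *
s=snap('wrist','w9.png'); blob(s,24,35,.01)
go([.586,-.294,.17],-153); print(ctrl.get_obs()['q'])
```

```text
[281. 191.] 2293 centroid [ 0.4523 -0.154 ] circ [ 0.45   -0.1542] 31.6
t 19.3 pos [ 0.4506 -0.1545  0.1694] yaw -96.2 gap 0.0853 shift [ 4.99  4.14 -0.02] turn 11.37
[-4.75397972e-01  2.54134074e-01  1.84617135e+00  8.19568454e-05
  1.04082306e+00  1.20300635e+00]
```

View pics/w9.png

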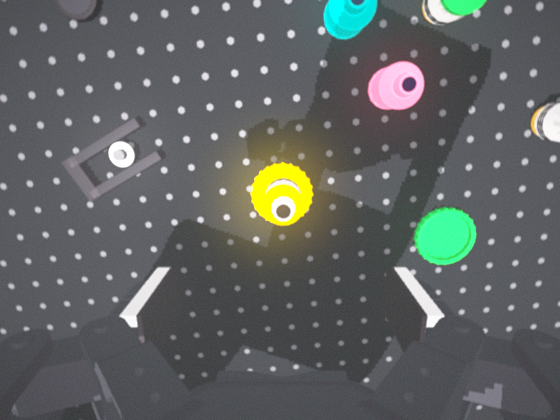

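Yellow stands in its base at (281,195), lens at (283,211). The green base is at (445,236). Now I'll turn the gripper for green.

>>> send_rows --pt "0 0 0 0 0 0 1" --pt "0 0 0 0 0 0 1" --pt "0 0 0 0 0 0 1" --pt "0 0 0 0 0 0 1" --pt "0 0 0 0 0 0 1" --pt "0 0 0 0 0 0 1" --pt "0 0 0 0 0 0 1" --pt "0 0 0 0 0 0 1"

```text
clock: 20.1
eef_pos: [0.4507, -0.1544, 0.1692]
tcp_rot: [[0.697, -0.717, 0.0], [-0.717, -0.697, -0.0], [0.0, -0.0, -1.0]]
force: [-0.1, -0.5, -0.2]
finger_gap: 0.0855
gripper_force: 0.0
```

>>> send_rows --pt "0 0 0 0 0 0 1" --pt "0 0 0 0 0 0 1" --pt "0 0 0 0 0 0 0.8" --pt "0 0 0 0 0 0 0.5" --pt "0 0 0 0 0 0 0" --pt "0 0 0 0 0 0 0" --pt "0 0 0 0 0 0 0" --pt "0 0 0 0 0 0 0"

```text
clock: 20.9
eef_pos: [0.4507, -0.1545, 0.1687]
tcp_rot: [[0.467, -0.884, 0.0], [-0.884, -0.467, 0.0], [-0.0, -0.0, -1.0]]
force: [-0.2, -0.1, 0.5]
finger_gap: 0.085
gripper_force: 0.0
```

Run:
```python
from h import *
go([.586,-.294,.17])
```

```text
t 20.9 pos [ 0.4507 -0.1545  0.1687] yaw -152.2 gap 0.085 shift [ 6.22 -1.82 -0.04] turn None
```

>>> send_rows --pt "0 0.5 -0.15 0 0 0 0" --pt "0 0.9 -0.26 0 0 0 0" --pt "0 1.0 -0.3 0 0 0 0" --pt "0 1.0 -0.3 0 0 0 0" --pt "0 1.0 -0.3 0 0 0 0" --pt "0 1.0 -0.3 0 0 0 0" --pt "0 0.5 -0.15 0 0 0 0" --pt "0 0.3 -0.06 0 0 0 0"

```text
clock: 21.7
eef_pos: [0.5875, -0.2958, 0.1682]
tcp_rot: [[0.466, -0.885, 0.001], [-0.885, -0.466, -0.001], [0.001, -0.001, -1.0]]
force: [-0.2, -0.2, -0.1]
finger_gap: 0.0856
gripper_force: 0.0
```

Run:
```python
from h import *
s=snap('wrist','w10.png'); print('grn');blob(s,60,75,.05);print('turq');blob(s,84,96,.04);print('pink');blob(s,160,172,.04,smin=60)
go([.586,-.294,.015])
```

```text
grn
[279.8 201. ] 854 centroid [ 0.5905 -0.2976] circ [ 0.5897 -0.2962] 21.0
[462.9 276.1] 2585 centroid [ 0.4262 -0.3112] circ [ 0.4256 -0.3106] 30.8
turq
[12.4  7.7] 425 centroid [ 0.8187 -0.3317] circ [ 0.8179 -0.3329] 15.4
[242.  273.8] 1551 centroid [ 0.5881 -0.2228] circ [ 0.588  -0.2223] 25.4
pink
t 21.75 pos [ 0.5877 -0.2963  0.1682] yaw -152.3 gap 0.0853 shift [-0.1   0.02  5.11] turn None
```

View pics/w10.png

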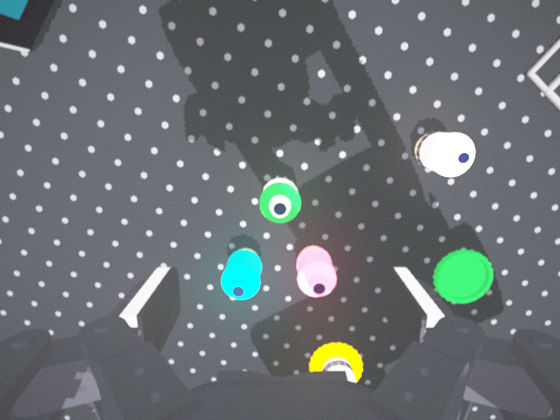

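Green is at (280,201), midway between the open fingers. Turquoise (241,274) and pink (317,272) are behind the finger line and white (445,154) is clear.

>>> send_rows --pt "0 0.02 -0.03 0.4 0 0 0" --pt "0 0 0 0.8 0 0 0" --pt "0 0 0 0.9 0 0 0" --pt "0 0 0 0.9 0 0 0" --pt "0 0 0 0.8 0 0 0" --pt "0 0 0 0.6 0 0 0" --pt "0 0 0 0.5 0 0 0" --pt "0 0 0 0.2 0 0 0"

```text
clock: 22.55
eef_pos: [0.5852, -0.2924, 0.0136]
tcp_rot: [[0.466, -0.885, -0.003], [-0.885, -0.466, 0.002], [-0.003, 0.002, -1.0]]
force: [-0.9, -0.1, 0.3]
finger_gap: 0.0855
gripper_force: 0.0
```

>>> send_rows --pt "0 0 0 0 0 0 0" --pt "255 0 0 0 0 0 0" --pt "255 0 0 0 0 0 0" --pt "255 0 0 0 0 0 0" --pt "255 0 0 0 0 0 0" --pt "255 0 0 0 0 0 0" --pt "255 0 0 0 0 0 0" --pt "255 0 0 0 0 0 0"

```text
clock: 23.35
eef_pos: [0.5874, -0.2941, 0.0166]
tcp_rot: [[0.466, -0.885, 0.001], [-0.885, -0.466, -0.001], [0.001, -0.001, -1.0]]
force: [-0.8, 0.1, 6.1]
finger_gap: 0.0305
gripper_force: 39.5
```

>>> send_rows --pt "255 0 0 -0.3 0 0 0" --pt "255 0 0 -0.6 0 0 0" --pt "255 0 0 -0.8 0 0 0" --pt "255 0 0 -0.8 0 0 0" --pt "255 0 0 -0.6 0 0 0" --pt "255 0 0 -0.4 0 0 0" --pt "255 0 0 0 0 0 0" --pt "255 0 0 0 0 0 0"

```text
clock: 24.15
eef_pos: [0.5865, -0.2935, 0.1201]
tcp_rot: [[0.466, -0.885, -0.001], [-0.885, -0.466, 0.0], [-0.001, 0.0, -1.0]]
force: [0.1, 0.2, -2.1]
finger_gap: 0.031
gripper_force: 39.9
```

Run:
```python
from h import *
s=snap('wrist'); blob(s,60,75,.01)
go([.396,-.301,.12])
```

```text
[281.5 290. ] 3546 centroid [ 0.5542 -0.2313] circ [ 0.5498 -0.2231] 43.4
[492.  299.6] 3453 centroid [ 0.3969 -0.304 ] circ [ 0.3979 -0.3048] 35.9
t 24.2 pos [ 0.5861 -0.2933  0.1195] yaw -152.2 gap 0.0306 shift [-2.73  5.73 -0.01] turn None
```

>>> send_rows --pt "255 -0.2 0.4 0 0 0 0" --pt "255 -0.36 0.8 0 0 0 0" --pt "255 -0.45 0.95 0 0 0 0" --pt "255 -0.45 0.95 0 0 0 0" --pt "255 -0.45 0.95 0 0 0 0" --pt "255 -0.4 0.85 0 0 0 0" --pt "255 -0.26 0.6 0 0 0 0" --pt "255 -0.1 0.26 0 0 0 0"

```text
clock: 25.0
eef_pos: [0.3933, -0.3021, 0.1197]
tcp_rot: [[0.465, -0.885, -0.003], [-0.885, -0.465, 0.002], [-0.004, 0.001, -1.0]]
force: [0.5, -0.2, -2.0]
finger_gap: 0.0305
gripper_force: 40.0
```

>>> send_rows --pt "255 0 0 0 0 0 0" --pt "255 0 0 0.3 0 0 0" --pt "255 0 0 0.6 0 0 0" --pt "255 0 0 0.8 0 0 0" --pt "255 0 0 0.7 0 0 0" --pt "255 0 0 0.4 0 0 0" --pt "255 0 0 0.1 0 0 0" --pt "255 0 0 0 0 0 0"

```text
clock: 25.8
eef_pos: [0.397, -0.3033, 0.0332]
tcp_rot: [[0.466, -0.885, -0.0], [-0.885, -0.466, 0.001], [-0.001, 0.0, -1.0]]
force: [0.5, 0.3, -0.9]
finger_gap: 0.0309
gripper_force: 39.9
```

```bash
cat >> h.py <<'E'
def rim(lo,hi,name,rows=255):
    s=snap('wrist',name); o=ctrl.get_obs(); R=np.array(o['tcp_rot'])
    h=cv2.cvtColor(s['color'],cv2.COLOR_RGB2HSV); m=(h[...,0]>=lo)&(h[...,0]<=hi)&(h[...,1]>120)&(h[...,2]>60)
    v,u=np.where(m[:rows])
    for q in [(u[v==v.min()].mean(),v.min()),(u.min(),v[u.argmin()]),(u.max(),v[u.argmax()])]: print(np.round(q),np.round(R.T@(ray(s,q,.01)-o['eef_pos']),4))
E
python3 - <<'E'
from h import *
rim(60,75,'w11.png'); go([.396,-.303,.0203])
E
```

```text
[286. 202.] [0.0266 0.002  0.0238]
[237 244] [ 0.0044 -0.0233  0.0237]
[342 251] [0.0005 0.0307 0.0237]
t 25.85 pos [ 0.3972 -0.3037  0.0337] yaw -152.2 gap 0.0308 shift [-0.04  0.03  0.45] turn None
```

>>> send_rows --pt "255 0 0.06 0 0 0 0" --pt "255 0 0.06 0.1 0 0 0" --pt "255 0 0 0.2 0 0 0" --pt "255 0 0 0.1 0 0 0" --pt "255 0 0 0.06 0 0 0" --pt "255 0 0 0 0 0 0" --pt "255 0 0 0 0 0 0" --pt "255 0 0 0 0 0 0"

```text
clock: 26.65
eef_pos: [0.3933, -0.305, 0.0205]
tcp_rot: [[0.466, -0.885, -0.0], [-0.885, -0.466, 0.0], [-0.0, 0.0, -1.0]]
force: [-2.3, 1.6, 9.9]
finger_gap: 0.0307
gripper_force: 41.4
```

>>> send_rows --pt "100 0 0 0 0 0 0" --pt "0 0 0 0 0 0 0" --pt "0 0 0 0 0 0 0" --pt "0 0 0 0 0 0 0" --pt "0 0 0 -0.4 0 0 0" --pt "0 0 0 -0.8 0 0 0" --pt "0 0 0 -0.9 0 0 0" --pt "0 0 0 -0.9 0 0 0"

```text
clock: 27.45
eef_pos: [0.3933, -0.3049, 0.1113]
tcp_rot: [[0.466, -0.885, -0.0], [-0.885, -0.466, 0.0], [-0.0, 0.0, -1.0]]
force: [0.3, -0.0, -0.4]
finger_gap: 0.0857
gripper_force: 0.0
```

>>> send_rows --pt "0 0 0 -0.8 0 0 0" --pt "0 0 0 -0.7 0 0 0" --pt "0 0 0 -0.4 0 0 0" --pt "0 0 0 0 0 0 0" --pt "0 0 0 0 0 0 0" --pt "0 0 0 0 0 0 -1" --pt "0 0 0 0 0 0 -1" --pt "0 0 0 0 0 0 -1"

```text
clock: 28.25
eef_pos: [0.3926, -0.3043, 0.1652]
tcp_rot: [[0.682, -0.732, -0.002], [-0.732, -0.682, 0.002], [-0.003, 0.0, -1.0]]
force: [0.1, 0.5, 0.0]
finger_gap: 0.0858
gripper_force: 0.0
```

Run:
```python
from h import *
s=snap('wrist','w12.png'); blob(s,60,75,.01)
go([.615,.16,.17],-73); print(ctrl.get_obs()['q'])
```

```text
[280.4 191.5] 2300 centroid [ 0.3946 -0.3043] circ [ 0.3937 -0.3038] 31.4
t 28.3 pos [ 0.3926 -0.3043  0.1653] yaw -136.8 gap 0.0853 shift [ -6.2  -16.    -0.14] turn -12.76
[-7.98514779e-01  2.88829745e-01  1.80670021e+00  6.27809733e-05
  1.04924443e+00  1.58870070e+00]
```

View pics/w12.png

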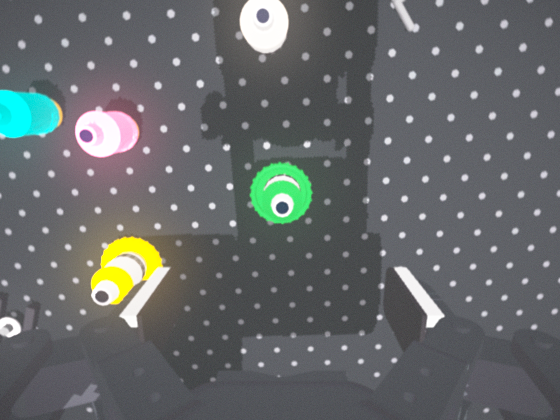

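Green stands in its base at (281,193), lens at (283,207). White, pink, turquoise and yellow are undisturbed. Next is blue.

>>> send_rows --pt "0 0 0 0 0 0 -1" --pt "0 0 0 0 0 0 -1" --pt "0 0 0 0 0 0 -1" --pt "0 0 0 0 0 0 -1" --pt "0 0 0 0 0 0 -1" --pt "0 0 0 0 0 0 -1" --pt "0 0 0 0 0 0 -1" --pt "0 0 0 0 0 0 -1"

```text
clock: 29.1
eef_pos: [0.3928, -0.3044, 0.1655]
tcp_rot: [[0.992, -0.124, -0.002], [-0.124, -0.992, 0.002], [-0.002, -0.002, -1.0]]
force: [-0.1, 0.5, 0.5]
finger_gap: 0.0855
gripper_force: 0.0
```

Run:
```python
from h import *
go([.615,.16,.17])
```

```text
t 29.1 pos [ 0.3928 -0.3044  0.1655] yaw -97.1 gap 0.0855 shift [  5.43 -16.28  -0.13] turn None
```

>>> send_rows --pt "0 0.15 -0.4 0 0 0 0" --pt "0 0.25 -0.7 0 0 0 0" --pt "0 0.3 -0.9 0 0 0 0" --pt "0 0.3 -0.9 0 0 0 0" --pt "0 0.3 -0.9 0 0 0 0" --pt "0 0.3 -0.9 0 0 0 0" --pt "0 0.3 -0.9 0 0 0 0" --pt "0 0.3 -0.9 0 0 0 0"

```text
clock: 29.9
eef_pos: [0.4833, -0.1177, 0.1661]
tcp_rot: [[0.992, -0.129, -0.001], [-0.129, -0.992, 0.001], [-0.002, -0.001, -1.0]]
force: [0.5, 0.1, 0.7]
finger_gap: 0.0857
gripper_force: 0.0
```

>>> send_rows --pt "0 0.3 -0.9 0 0 0 0" --pt "0 0.3 -0.9 0 0 0 0" --pt "0 0.3 -0.9 0 0 0 0" --pt "0 0.3 -0.9 0 0 0 0" --pt "0 0.3 -0.9 0 0 0 0" --pt "0 0.3 -0.9 0 0 0 0" --pt "0 0.3 -0.9 0 0 0 0" --pt "0 0.3 -0.9 0 0 0 0"

```text
clock: 30.7
eef_pos: [0.5814, 0.0874, 0.1658]
tcp_rot: [[0.992, -0.129, -0.002], [-0.129, -0.992, 0.0], [-0.002, -0.0, -1.0]]
force: [-0.4, 0.3, 0.2]
finger_gap: 0.0856
gripper_force: 0.0
```

>>> send_rows --pt "0 0.3 -0.9 0 0 0 0" --pt "0 0.2 -0.6 0 0 0 0" --pt "0 0.1 -0.3 0 0 0 0" --pt "0 0 0 0 0 0 0" --pt "0 0 0 0 0 0 0" --pt "0 0 0 0 0 0 0" --pt "0 0 0 0 0 0 0" --pt "0 0 0 0 0 0 0"

```text
clock: 31.5
eef_pos: [0.6065, 0.1358, 0.167]
tcp_rot: [[0.992, -0.127, -0.0], [-0.127, -0.992, -0.0], [-0.0, 0.0, -1.0]]
force: [0.7, 0.1, 0.3]
finger_gap: 0.0853
gripper_force: 0.0
```

Run:
```python
from h import *
s=snap('wrist','w13.png'); blob(s,98,112,.05);blob(s,98,112,.01)
go([.617,.161,.015])
```

```text
[253.7 180.6] 179 centroid [0.6286 0.1546] circ [0.6306 0.1545] 10.7
[278.  351.9] 557 centroid [0.4733 0.1563] circ [0.4701 0.1562] 27.6
[253.7 180.6] 179 centroid [0.6211 0.1588] circ [0.6234 0.1587] 10.7
[278.  351.9] 557 centroid [0.4418 0.1608] circ [0.4382 0.1607] 27.6
t 31.55 pos [0.6066 0.136  0.167 ] yaw -97.3 gap 0.0855 shift [ 0.24 -0.87  5.07] turn None
```

View pics/w13.png

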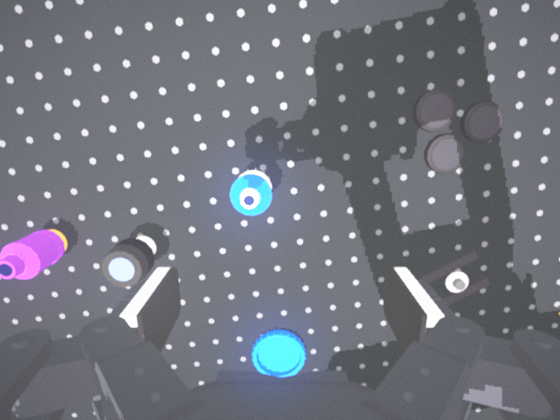

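Blue is at (251,194); the mask caught only part of the band. The eyepiece (128,258) is outside the finger span and the blue base is at (279,353).

Run:
```python
from h import *
s=snap('wrist'); p=ray(s,(251,194),.05); print(p, ray(s,(279,353),.01)); p[2]=.015; go(p)
```

```text
[0.61853837 0.15840211 0.05      ] [0.44045454 0.16007326 0.01      ]
t 31.6 pos [0.6066 0.1361 0.167 ] yaw -97.3 gap 0.0853 shift [ 0.3  -0.79  5.07] turn None
```

>>> send_rows --pt "0 0.27 -0.8 0.3 0 0 0" --pt "0 0 0 0.8 0 0 0" --pt "0 0 0 0.9 0 0 0" --pt "0 0 0 0.9 0 0 0" --pt "0 0 0 0.8 0 0 0" --pt "0 0 0 0.6 0 0 0" --pt "0 0 0 0.5 0 0 0" --pt "0 0 0 0.27 0 0 0"

```text
clock: 32.4
eef_pos: [0.6172, 0.1592, 0.0134]
tcp_rot: [[0.992, -0.126, -0.001], [-0.126, -0.992, -0.0], [-0.001, 0.0, -1.0]]
force: [-0.0, -0.0, -0.6]
finger_gap: 0.0855
gripper_force: 0.0
```

>>> send_rows --pt "0 0 0 0 0 0 0" --pt "255 0 0 0 0 0 0" --pt "255 0 0 0 0 0 0" --pt "255 0 0 0 0 0 0" --pt "255 0 0 0 0 0 0" --pt "255 0 0 0 0 0 0" --pt "255 0 0 0 0 0 0" --pt "255 0 0 0 0 0 0"

```text
clock: 33.2
eef_pos: [0.6183, 0.1595, 0.0157]
tcp_rot: [[0.992, -0.126, 0.001], [-0.126, -0.992, 0.0], [0.001, -0.0, -1.0]]
force: [-0.9, -0.2, 5.5]
finger_gap: 0.0311
gripper_force: 39.3
```

>>> send_rows --pt "255 0 0 -0.3 0 0 0" --pt "255 0 0 -0.6 0 0 0" --pt "255 0 0 -0.8 0 0 0" --pt "255 0 0 -0.8 0 0 0" --pt "255 0 0 -0.6 0 0 0" --pt "255 0 0 -0.4 0 0 0" --pt "255 0 0 0 0 0 0" --pt "255 0 0 0 0 0 0"

```text
clock: 34.0
eef_pos: [0.6173, 0.1594, 0.1193]
tcp_rot: [[0.992, -0.126, -0.001], [-0.126, -0.992, 0.0], [-0.001, 0.0, -1.0]]
force: [0.0, 0.0, -2.2]
finger_gap: 0.0308
gripper_force: 39.8
```

Run:
```python
from h import *
go([.437,.161,.12])
```

```text
t 34.0 pos [0.6173 0.1594 0.1193] yaw -97.2 gap 0.0308 shift [-5.97  0.7  -0.02] turn None
```

>>> send_rows --pt "255 -0.4 0.05 0 0 0 0" --pt "255 -0.8 0.1 0 0 0 0" --pt "255 -1.0 0.1 0 0 0 0" --pt "255 -1.0 0.1 0 0 0 0" --pt "255 -1.0 0.15 0 0 0 0" --pt "255 -0.9 0.1 0 0 0 0" --pt "255 -0.6 0.1 0 0 0 0" --pt "255 -0.27 0 0 0 0 0"

```text
clock: 34.8
eef_pos: [0.4331, 0.1606, 0.1186]
tcp_rot: [[0.992, -0.125, -0.005], [-0.125, -0.992, -0.001], [-0.005, 0.001, -1.0]]
force: [-0.1, -0.8, -1.3]
finger_gap: 0.0309
gripper_force: 39.8
```

>>> send_rows --pt "255 0 0 0 0 0 0" --pt "255 0 0 0.3 0 0 0" --pt "255 0 0 0.6 0 0 0" --pt "255 0 0 0.8 0 0 0" --pt "255 0 0 0.7 0 0 0" --pt "255 0 0 0.4 0 0 0" --pt "255 0 0 0.1 0 0 0" --pt "255 0 0 0 0 0 0"

```text
clock: 35.6
eef_pos: [0.438, 0.161, 0.032]
tcp_rot: [[0.992, -0.126, -0.001], [-0.126, -0.992, -0.0], [-0.001, 0.0, -1.0]]
force: [-0.1, 0.5, -2.1]
finger_gap: 0.0306
gripper_force: 39.8
```

Run:
```python
from h import *
rim(92,114,'w14.png'); go([.437,.161,.0193])
```

```text
[283. 203.] [0.027  0.0006 0.0225]
[230 248] [ 0.0033 -0.0265  0.0225]
[335 247] [0.0038 0.0271 0.0225]
t 35.65 pos [0.4382 0.1611 0.0325] yaw -97.2 gap 0.0309 shift [-0.04  0.01  0.44] turn None
```

Perfectly centred; lower and check contact.

>>> send_rows --pt "255 0 0 0.15 0 0 0" --pt "255 0 0 0.15 0 0 0" --pt "255 0 0 0.1 0 0 0" --pt "255 0 0 0.04 0 0 0" --pt "255 0 0 0 0 0 0" --pt "255 0 0 0 0 0 0" --pt "255 0 0 0 0 0 0" --pt "255 0 0 0 0 0 0"

```text
clock: 36.45
eef_pos: [0.4373, 0.1611, 0.0197]
tcp_rot: [[0.992, -0.126, -0.0], [-0.126, -0.992, 0.0], [-0.0, -0.0, -1.0]]
force: [-1.0, 0.3, 1.4]
finger_gap: 0.031
gripper_force: 40.1
```

>>> send_rows --pt "255 0 0 0.02 0 0 0" --pt "255 0 0 0 0 0 0" --pt "100 0 0 0 0 0 0" --pt "0 0 0 0 0 0 0" --pt "0 0 0 0 0 0 0" --pt "0 0 0 0 0 0 0" --pt "0 0 0 -0.4 0 0 0" --pt "0 0 0 -0.8 0 0 0"

```text
clock: 37.25
eef_pos: [0.4359, 0.1607, 0.054]
tcp_rot: [[0.992, -0.126, -0.004], [-0.126, -0.992, -0.001], [-0.004, 0.001, -1.0]]
force: [0.2, -0.6, 0.4]
finger_gap: 0.0856
gripper_force: 0.0
```

>>> send_rows --pt "0 0 0 -0.9 0 0 0" --pt "0 0 0 -0.9 0 0 0" --pt "0 0 0 -0.9 0 0 0" --pt "0 0 0 -0.8 0 0 0" --pt "0 0 0 -0.4 0 0 0" --pt "0 0 0 0 0 0 0" --pt "0 0 0 0 0 0 0" --pt "0 0 0 0 0 0 0"

```text
clock: 38.05
eef_pos: [0.4366, 0.1609, 0.1709]
tcp_rot: [[0.992, -0.126, -0.002], [-0.126, -0.992, -0.0], [-0.002, 0.001, -1.0]]
force: [-0.4, 0.2, -0.9]
finger_gap: 0.0849
gripper_force: 0.0
```

Run:
```python
from h import *
a=snap('scene')['color']; b=snap('wrist')['color']
r=lambda x,u,v,w,h,f: cv2.resize(x[v:v+h,u:u+w],None,fx=f,fy=f,interpolation=cv2.INTER_CUBIC)
x=r(a,160,90,270,300,2); y=r(b,150,100,250,300,1)
I=np.zeros((600,800,3),np.uint8); I[:600,:540]=x; I[:300,545:795]=y
cv2.imwrite('pics/f.png',I[...,::-1])
```

```text
(no output)
```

View pics/f.png

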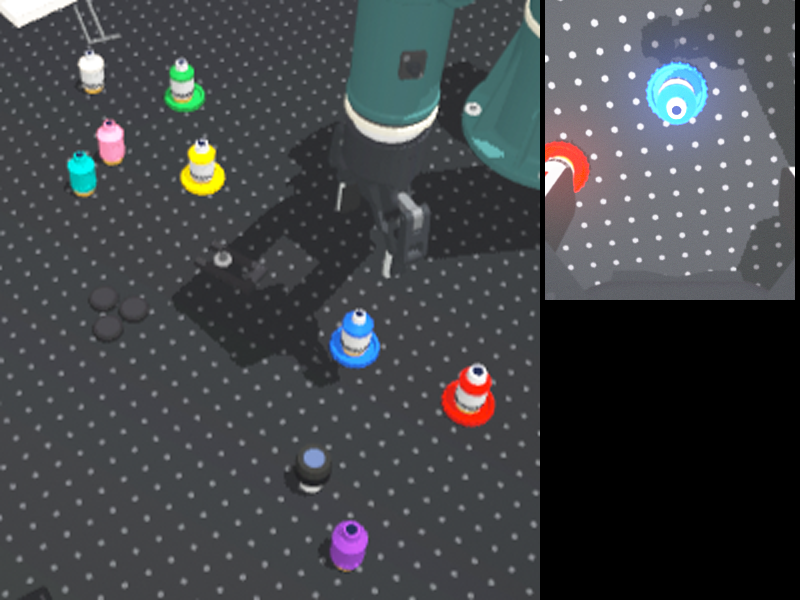

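The final picture shows all four objectives upright in their own bases: green (183,85), yellow (203,168), blue (356,337) and red (470,395). White, the eyepiece and the look-alikes are where they were, and the gripper is clear.

```bash
python3 -c "
from cell import ctrl
print(ctrl.sign_off())"
```

```text
the job is handed in; nothing more can be done
None
```

The red, yellow, green and blue objectives were set down in that order, lens up in their own bases; white, the eyepiece and the look-alikes were left alone, and the job was handed in at about 38 s.

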